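# Set the bench trimmer and tighten its lock ring

### The job

Turn the red knob of the bench voltage trimmer until its white line points at the green marker on the dial. Then turn the chrome lock ring underneath it clockwise (seen from above) by its lug until it is firmly tight but not over-tightened, and let go, with the knob still on the marker and the loose parts around it left where they are.

Things in the scene. Friction and masses are not known exactly. Their poses are not given: they have to be found in the camera images.
- trimmer: Grey bench trimmer unit, 150 x 150 x 22 mm housing, screwed to the bench (cannot move). Origin: centre of its underside; the vertical axis through it (z up) is the common axis of the dial, the lock ring and the knob.
- dial: Flat black dial disc, 142 mm across, on the housing's top, 22 mm above the bench, with a bright green marker bar (26 x 7 mm, from 43 to 69 mm out from the axis). Origin on the axis, z up; its +x axis points horizontally from the axis along the green marker. It is stiff and stays where it is.
- knob: Red fluted knob, 32 mm across, 59 to 89 mm above the bench, on a black skirt disc (60 mm across, 56 to 59 mm up). A white line runs outwards over top and skirt. Origin on the axis at 56 mm height, z up; +x points along the white line. Turns about the vertical axis with friction (0.06 N m) and stays put; starts 0.5 to 1.75 rad clockwise of the marker, so turn it counter-clockwise (from above).
- knob_grip (a point): Point on the knob's axis, 81 mm above the bench: where to put the TCP to grip the knob from above with the fingertips clear of skirt and lug.
- lug (a point): Top of the ring's only lug, 53 mm from the axis, 54.5 mm above the bench. The lug is an upright block 12 mm wide along the turning direction, 36 to 64 mm out from the axis, 26.5 to 54.5 mm above the bench. Pushed sideways 53 mm out it runs free at 1.5 N, bites at 5.7 N, is tight above 8.5 N and over-tightened above 14.2 N: 10 to 12 N is right.
- clamp (a joint): How far the hidden clamp washer under the ring is pressed, in m: 0 while the ring runs free, 0.0001 when just tight, 0.0003 when over-tightened (0.002 m per rad of turn after the ring bites). Its readings scatter by about 0.0006, far more than these numbers, so go by the force.
- extractor: Yellow plastic pin extractor, 115 mm long, 14 mm wide, 10 mm high, lying beside the trimmer; loose, to be left alone.
- regulator_a: Black ceramic voltage regulator, 32 x 22 x 12 mm, loose, to be left alone.
- regulator_b: Another black ceramic voltage regulator, 32 x 22 x 12 mm, loose, to be left alone.
- trackball_ring: Loose chrome trackball ring lying flat, 84 mm across, 10 mm high, to be left alone. It is not the lock ring.
- ring: Chrome lock ring under the knob, 80 mm across, top 36 mm above the bench; origin on the axis, 25 mm up, +x towards its lug. Clockwise (from above) it runs free (0.08 N m) for 0.5 to 1.2 rad, unknowable beforehand, then bites at 0.30 N m and stiffens by 3 N m per rad. Firmly tight above 0.45 N m, over-tightened above 0.75 N m; stays tight when let go.
There are look-alikes about, which are no part of the job. What is shaped like the trimmer but orange, turquoise or yellow is not meant.

How it is judged:
By the outcome, as a careful person would: the job done as asked, in the order asked, and still so for the second after the job is handed in, with the robot touching nothing.
It also fails if it takes over 64 s, if anything falls off the work surface, if the arm or the gripper's body presses on something with over 40 N, if the wrist force passes 120 N, or if a joint passes its speed limit or range.

### The arm

A 7-joint arm with a two-finger parallel gripper is mounted at the origin on the work surface. World frame = base frame: x ahead of the robot, y to its left, z up, the work surface at z = 0. Lengths are in m, angles in rad, forces in N, time in s.
With the tool pointing down it reaches from about 0.425 to 0.925 m from the base axis. Payload 6.8 kg.
Tool frame: the origin (TCP) lies between the finger pads, 19 mm behind the fingertips; this is the grasp point; z points along the fingers, y is the line along which they close (so a half turn about z gives the same grasp; the last joint's range is limited). The gripper opens to 88 mm and grips with 3 to 60 N. Pads are 20 mm wide; open, the fingers measure 115 mm over their backs; the gripper's body (75 mm by 178 mm) begins 61 mm behind the grasp point.
Start: joints at [1.216, 0.477, 0.022, 1.555, -0.011, 1.109, -0.083], TCP at [0.165, -0.655, 0.241] pointing down, gripper open.
Joint ranges: [-2.96, 2.96], [-0.34, 2.1], [-1.41, 1.46], [0.24, 2.44], [-1.37, 4.51], [0.17, 1.92], [-2.96, 2.96]. Speed limits (rad/s): [2.39, 2.39, 3.14, 3.14, 3.14, 3.14, 3.14].

### API

Orientations are given as [roll, pitch, yaw] about the fixed x, y, z axes, in that order (R = Rz(yaw) Ry(pitch) Rx(roll)).
In Python, from rig import * gives the robot as it stands. The module is installed in compiled form; this text tells all that it offers.
- The arm moves only by the tool apply_moves, never from a script. Its argument "rows" is a list that holds one entry, the list of rows, each a list of 7 numbers: the shift along the tool's x, y, z in cm, then the turn, a rotation vector about the tool's x, y, z in rad, then the gripper command: -1 is shut, 1 is fully open, values between are in proportion. In form: [[[tx, ty, tz, rx, ry, rz, grip], ...]]. A call has 1 to 5 rows; each row is the pose to reach, as a shift and turn from the pose commanded when the call began, along the tool's axes at that moment; what a row does not reach only later rows make up. A row lasts 1/12 s, in which the tool goes at most 41.7 mm and 7.16 degrees, less where a joint would pass 70% of its speed; a pose out of reach is approached as far as the arm can. A call with a gripper value outside its range is refused whole. The fingers move at their own pace and stop on an object; the grip force is fixed at half the most. Time passes only in rows, so rows that repeat a pose let the fingers close. It gives the time, the measured TCP pose, the force, the opening and the grip force at its end, in the units of the state.
- state(): the state, without advancing time (a new reading comes with each control period).
- snapshot(name): name is "scene" or "top"; returns a dict with "frame" (384x512x3 uint8, red, green, blue), "range_z" (384x512 float32, m along the optical axis (not along the pixel's ray), 0 where there is no reading), "intrinsics" (3x3 intrinsics, pixels), "k1" (the pictures are not rectified: a ray, as slopes to the right and down, at radius r is drawn at 1 + k1 r^2 times it, then the intrinsics apply), "R" (3x3) and "t" (3): a world point X has camera coordinates R X + t. Camera axes: x right, y down, z forward; pixel columns grow to the right and rows downward; lengths in m; the calibration is good to about 2 mm. A picture is of the moment at which its call begins.
- close_job(): hands the job in; it is judged then, once.
The state is a dict: "time_s": time; "qpos": joint angles; "dq": joint speeds; "effort": joint torques, N m; "position": TCP position; "ee_rot": TCP orientation; "contact_force": force on the tool from outside, world axes, zero at the start; "ft_torque": the same for the moment, N m; "gripper_width": finger opening in m; "grasp_force": force on a finger pad.
Only numpy, scipy, OpenCV 4.12 (cv2) and the standard library are available. Lean on these libraries where they do the work, as an engineer would, in place of code of your own. Each camera call takes 0.05 s, during which the arm holds its last target. There are 200 camera calls.

## Working session

There is one attempt and no reset: what is moved stays moved. The work goes in short steps, Python scripts to look and compute and a tool call to move; the robot and the scene stay as the last step left them, time stands still between calls to the robot, and variables do not carry over. Pictures are saved under pics/ and viewed, at most 10 in all, crops included, and the job is handed in when it is done.

Besides the shell and the picture viewer there is one more tool, called after "Emit:" as name(argument=value, ...) on one line, values as JSON. apply_moves: Moves the arm, as the interface text tells. Its arguments: {"type":"object","properties":{"rows":{"type":"array","items":{"type":"array","items":{"type":"array","items":{"type":"number"}}}}},"required":["rows"]}

```bash
mkdir -p pics; cat > h.py <<'E'
import numpy as np, cv2
from rig import *
def world(s,u,v,z=None):
    K=s["intrinsics"];k=s["k1"];d=np.array([(u-K[0,2])/K[0,0],(v-K[1,2])/K[1,1]]);r=d.copy()
    for _ in range(20): r=d/(1+k*(r@r))
    ray=np.array([*r,1.]);R=s["R"];c=-R.T@s["t"];w=R.T@ray
    t=s["range_z"][int(round(v)),int(round(u))] if z is None else (z-c[2])/w[2]
    return c+t*w
def pix(s,X):
    p=s["R"]@np.array(X)+s["t"];a=p[:2]/p[2];a=a*(1+s["k1"]*(a@a));K=s["intrinsics"]
    return K[0,0]*a[0]+K[0,2],K[1,1]*a[1]+K[1,2]
E
python3 - <<'E'
from h import *
a=snapshot("top");b=snapshot("scene")
cv2.imwrite("pics/top.png",cv2.resize(a["frame"][...,::-1],(800,600)))
cv2.imwrite("pics/scene.png",cv2.resize(b["frame"][...,::-1],(800,600)))
for s in(a,b):print(-s["R"].T@s["t"],s["R"].tolist(),s["k1"],s["intrinsics"].tolist())
print(state())
E
```

```text
[0.38579066 0.06784542 0.75258645] [[-0.02070061540578646, -0.9997629461003673, -0.006748046127283983], [-0.9828732183930174, 0.021586187235323944, -0.18301440677278227], [0.18311668708114393, 0.0028439629666666376, -0.9830870718237884]] -0.07395753782228831 [[376.91060322217214, 0.0, 255.10848908848803], [0.0, 376.91060322217214, 198.1849311298385], [0.0, 0.0, 1.0]]
[1.03082979 0.14776469 0.60404896] [[-0.18718243431218634, 0.9822970411208971, -0.00743365926679813], [0.6905606604564898, 0.12620085596910602, -0.7121792739069016], [-0.6986334593439256, -0.1384408428094679, -0.7019582769134812]] -0.030409091551554808 [[381.0036600922283, 0.0, 261.9257771899816], [0.0, 381.0036600922283, 194.6461887292467], [0.0, 0.0, 1.0]]
{'time_s': 0.1, 'qpos': array([ 1.21584989,  0.47774372,  0.02235298,  1.55629928, -0.01152221,
        1.1093135 , -0.08310389]), 'dq': array([-0.00020901, -0.00211362, -0.00028383, -0.00120162,  0.00014614,
       -0.00035498, -0.00120718]), 'effort': array([ 4.43073382e-03, -5.84097791e+01,  1.54007927e+00, -2.73313898e+01,
       -5.42144710e-02,  1.30758440e-02,  4.76665286e-05]), 'position': array([ 0.16480544, -0.65405985,  0.24048401]), 'ee_rot': array([-3.13996019e+00,  1.04115360e-04,  2.46844129e-01]), 'contact_force': array([ 0.16578785, -0.32543449,  0.10045657]), 'ft_torque': array([-0.02569748,  0.01288913,  0.00132136]), 'grasp_force': 0.0, 'gripper_width': 0.0875547709939347}
```

View pics/top.png

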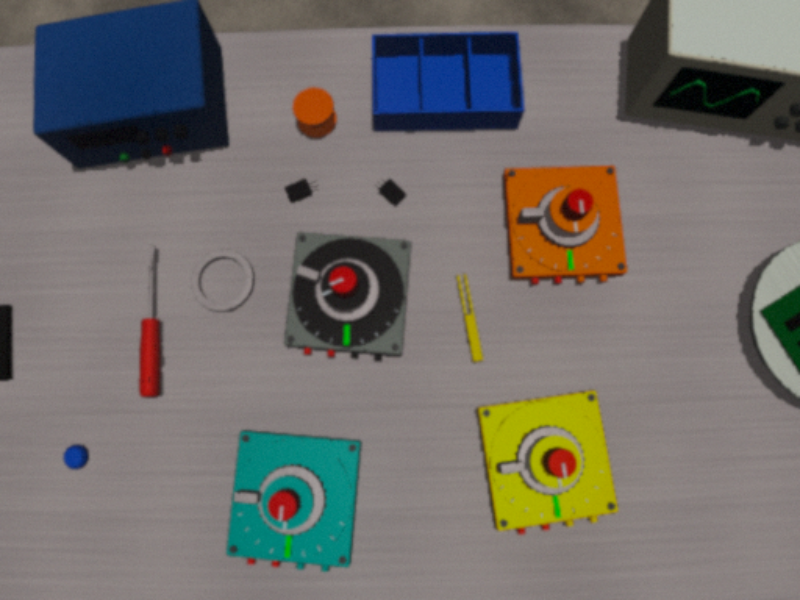

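View pics/scene.png

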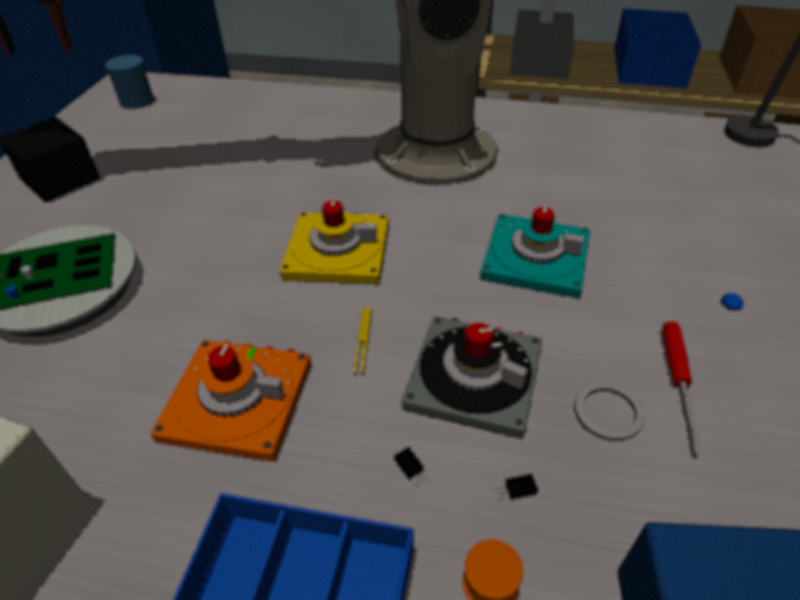

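The top view shows the grey trimmer with its knob at about (342,280), the marker at (346,335) and the lug at (308,271), in 800x600 pixels. I'll enlarge that area.

```bash
python3 - <<'E'
from h import *
a=snapshot("top")
f=np.mean([snapshot("top")["frame"].astype(float) for _ in range(4)],0).astype(np.uint8)
c=f[140:235,170:275,::-1]
cv2.imwrite("pics/crop.png",cv2.resize(c,None,fx=7,fy=6.3 if 0 else 6.3,interpolation=cv2.INTER_CUBIC) if 0 else cv2.resize(c,None,fx=6,fy=6,interpolation=cv2.INTER_CUBIC))
h=cv2.cvtColor(f,cv2.COLOR_RGB2HSV).astype(int)
V,U=np.mgrid[0:384,0:512];roi=(U>170)&(U<275)&(V>140)&(V<235)
g=roi&(h[...,0]>45)&(h[...,0]<80)&(h[...,1]>120)&(h[...,2]>80)
r=roi&((h[...,0]<8)|(h[...,0]>172))&(h[...,1]>130)&(V<200)
for n,m,z in(("green",g,.022),("red",r,.089)):
  u,v=U[m].mean(),V[m].mean();print(n,m.sum(),u,v,world(a,u,v,z))
E
```

```text
green 59 221.28813559322035 214.01694915254237 [0.49178835 0.13685213 0.022     ]
red 280 219.79642857142858 179.4 [0.54538284 0.13296245 0.089     ]
```

View pics/crop.png

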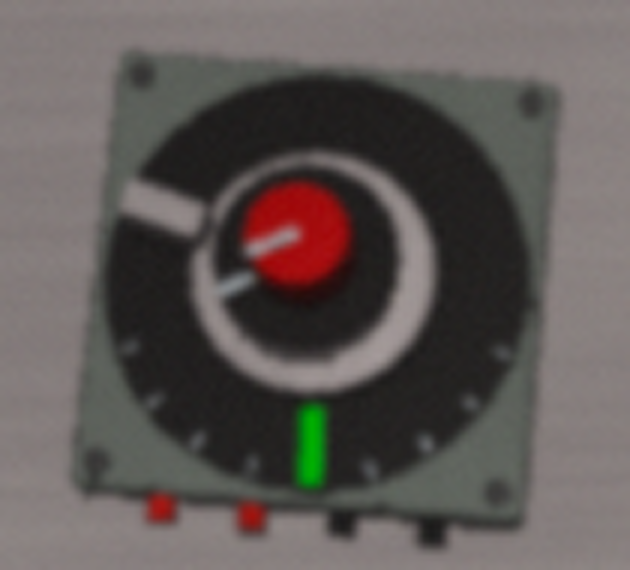

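```bash
python3 - <<'E'
from h import *
a=snapshot("top")
W=lambda x,y,z:world(a,170+(x+.5)/6-.5,140+(y+.5)/6-.5,z)[:2]
sc=[W(*p,.022) for p in((141,75),(531,104),(497,492),(97,462))];print("screws",np.mean(sc,0),sc)
d=[W(*p,.022) for p in((106,280),(530,280),(318,75),(318,488))];print("dial",np.mean(d[:2],0)[1],np.mean(d[2:],0)[0],d[0]-d[1],d[2]-d[3])
r=[W(*p,.036) for p in((192,270),(437,270),(315,150),(315,392))];print("ring",np.mean(r[:2],0)[1],np.mean(r[2:],0)[0],r[0]-r[1],r[2]-r[3])
k=W(298,234,.089);print("knobtop",k)
cs=np.mean([np.mean(sc,0),k,[.5454,.1330]],0);print(cs)
C=np.array([np.mean(d[2:],0)[0],np.mean(d[:2],0)[1]]);print(C)
for nm,p,q in(("top",W(298,233,.089),W(248,250,.089)),("skirt",W(252,279,.059),W(218,294,.059)),("marker",W(313,405,.022),W(311,487,.022))):
  print(nm,np.arctan2(*(q-p)[::-1]),np.linalg.norm(p-C),np.linalg.norm(q-C),np.arctan2(*(q-C)[::-1]),np.arctan2(*(p-C)[::-1]))
l=W(163,207,.0545);print("lug",l,np.linalg.norm(l-C),np.arctan2(*(l-C)[::-1]))
l=[(W(127,178,.0545)+W(120,205,.0545))/2,(W(207,208,.0545)+W(198,237,.0545))/2];print(l)
b=snapshot("scene");
print([ (world(b,u*.64,v*.64,.089)) for u,v in((478,328),)])
E
```

```text
screws [0.54742046 0.13469666] [array([0.61964318, 0.19365683]), array([0.60628634, 0.06221704]), array([0.47559333, 0.07616704]), array([0.48815902, 0.20674572])]
dial 0.13420830213578552 0.548132051148165 [0.00317842 0.140633  ] [ 0.14000058 -0.00062891]
ring 0.13394826310255378 0.5477358245046695 [0.00181003 0.07974375] [ 0.08056131 -0.00033762]
knobtop [0.54692517 0.13394953]
[0.54658188 0.13388206]
[0.54813205 0.1342083 ]
top 1.8853018259442058 0.0009334280498267462 0.015960637146966546 1.943786998716954 -2.859802954279156
skirt 1.9750556814925664 0.019078532486615056 0.030717995002482096 1.997296555020914 2.010870007408129
marker 3.112443481524449 0.042636599745522696 0.06966870849898682 3.106305289965134 3.102413498697593
lug [0.56515526 0.18049688] 0.04931958934901334 1.2183858086603028
[array([0.57056726, 0.19321857]), array([0.55977743, 0.16782702])]
[array([0.54311779, 0.13374897, 0.089     ])]
```

Emit:
apply_moves(rows=[[[13.5,-10.5,0,0,0,0,1],[13.5,-10.5,0,0,0,0,1],[13.5,-10.5,0,0,0,0,1],[13.5,-10.5,0,0,0,0,1],[13.5,-10.5,0,0,0,0,1]]])

```text
time_s: 0.87
position: [0.2768, -0.5133, 0.2416]
ee_rot: [-3.139, -0.004, 0.257]
contact_force: [0.5, 0.4, -0.4]
gripper_width: 0.0881
grasp_force: 0.0
```

Emit:
apply_moves(rows=[[[13.5,-10.5,0,0,0,0,1],[13.5,-10.5,0,0,0,0,1],[13.5,-10.5,0,0,0,0,1],[13.5,-10.5,0,0,0,0,1],[13.5,-10.5,0,0,0,0,1]]])

```text
time_s: 1.28
position: [0.3811, -0.3782, 0.2418]
ee_rot: [-3.14, -0.003, 0.257]
contact_force: [0.6, 1.2, 0.6]
gripper_width: 0.0878
grasp_force: 0.0
```

Emit:
apply_moves(rows=[[[13.5,-10.5,0,0,0,0,1],[13.5,-10.5,0,0,0,0,1],[13.5,-10.5,0,0,0,0,1],[13.5,-10.5,0,0,0,0,1],[13.5,-10.5,0,0,0,0,1]]])

```text
time_s: 1.7
position: [0.4857, -0.2427, 0.2419]
ee_rot: [-3.14, -0.004, 0.257]
contact_force: [-0.5, 0.0, 0.0]
gripper_width: 0.088
grasp_force: 0.0
```

Emit:
apply_moves(rows=[[[8,-17.8,0,0,0,0,1],[8,-17.8,0,0,0,0,1],[8,-17.8,0,0,0,0,1],[8,-17.8,0,0,0,0,1],[8,-17.8,0,0,0,0,1]]])

```text
time_s: 2.12
position: [0.5152, -0.0542, 0.2418]
ee_rot: [-3.141, -0.001, 0.25]
contact_force: [0.3, 0.2, -0.5]
gripper_width: 0.0874
grasp_force: 0.0
```

Emit:
apply_moves(rows=[[[8,-17.8,0,0,0,0,1],[8,-17.8,0,0,0,0,1],[8,-17.8,0,0,0,0,1],[8,-17.8,0,0,0,0,1],[8,-17.8,0,0,0,0,1]]])

```text
time_s: 2.53
position: [0.5491, 0.1382, 0.2418]
ee_rot: [-3.14, -0.001, 0.25]
contact_force: [-0.5, -0.6, -0.6]
gripper_width: 0.0878
grasp_force: 0.0
```

Emit:
apply_moves(rows=[[[0,0,0,0,0,-1,1],[0,0,0,0,0,-1,1],[0,0,0,0,0,-1,1],[0,0,0,0,0,-1,1],[0,0,0,0,0,-1,1]]])

```text
time_s: 2.95
position: [0.5492, 0.1337, 0.2414]
ee_rot: [3.141, 0.0, 0.878]
contact_force: [0.3, -0.0, 0.3]
gripper_width: 0.0879
grasp_force: 0.0
```

Emit:
apply_moves(rows=[[[0,0,0,0,0,-0.375,1],[0,0,0,0,0,-0.375,1],[0,0,0,0,0,-0.375,1],[0,0,0,0,0,-0.375,1],[0,0,0,0,0,-0.375,1]]])

```text
time_s: 3.37
position: [0.5491, 0.1335, 0.2413]
ee_rot: [-3.141, -0.0, 1.243]
contact_force: [0.1, -0.2, 0.1]
gripper_width: 0.0877
grasp_force: 0.0
```

Emit:
apply_moves(rows=[[[0,-0.15,12,0,0,0,1],[0,-0.15,12,0,0,0,1],[0,-0.15,14,0,0,0,1],[0,-0.15,15,0,0,0,1],[0,-0.15,16,0,0,0,1]]])

```text
time_s: 3.78
position: [0.545, 0.1334, 0.0774]
ee_rot: [-3.136, 0.004, 1.243]
contact_force: [-0.8, 0.3, -0.0]
gripper_width: 0.088
grasp_force: 0.0
```

Emit:
apply_moves(rows=[[[0,0,0,0,0,0,1],[0,0,0,0,0,0,-1],[0,0,0,0,0,0,-1],[0,0,0,0,0,0,-1],[0,0,0,0,0,0,-1]]])

```text
time_s: 4.2
position: [0.5486, 0.1349, 0.0831]
ee_rot: [3.139, -0.002, 1.246]
contact_force: [-0.2, 0.9, -0.6]
gripper_width: 0.0647
grasp_force: 0.0
```

Emit:
apply_moves(rows=[[[0,0,0,0,0,0,-1],[0,0,0,0,0,0,-1],[0,0,0,0,0,0,-1],[0,0,0,0,0,0,-1],[0,0,0,0,0,0,-1]]])

```text
time_s: 4.62
position: [0.5478, 0.1345, 0.0815]
ee_rot: [3.141, -0.0, 1.247]
contact_force: [4.1, -2.6, -2.5]
gripper_width: 0.0313
grasp_force: 30.2
```

Emit:
apply_moves(rows=[[[0,0,0,0,0,-0.1,-1],[0,0,0,0,0,-0.2,-1],[0,0,0,0,0,-0.3,-1],[0,0,0,0,0,-0.4,-1],[0,0,0,0,0,-0.5,-1]]])

```text
time_s: 5.03
position: [0.5483, 0.1344, 0.0815]
ee_rot: [3.14, 0.0, 1.751]
contact_force: [3.0, -0.2, -1.1]
gripper_width: 0.0313
grasp_force: 30.0
```

Emit:
apply_moves(rows=[[[0,0,0,0,0,-0.1,-1],[0,0,0,0,0,-0.2,-1],[0,0,0,0,0,-0.3,-1],[0,0,0,0,0,-0.4,-1],[0,0,0,0,0,-0.5,-1]]])

```text
time_s: 5.45
position: [0.5487, 0.1346, 0.0815]
ee_rot: [3.139, 0.001, 2.251]
contact_force: [2.6, 1.4, -3.9]
gripper_width: 0.0317
grasp_force: 30.0
```

Emit:
apply_moves(rows=[[[0,0,0,0,0,-0.06,-1],[0,0,0,0,0,-0.12,-1],[0,0,0,0,0,-0.12,-1],[0,0,0,0,0,-0.12,-1],[0,0,0,0,0,-0.12,-1]]])

```text
time_s: 5.87
position: [0.5488, 0.1347, 0.0815]
ee_rot: [3.139, 0.001, 2.364]
contact_force: [5.6, 1.1, -4.5]
gripper_width: 0.0317
grasp_force: 30.0
```

```bash
python3 - <<'E'
from h import *
f=np.mean([snapshot("top")["frame"].astype(float) for _ in range(4)],0).astype(np.uint8)
b=np.mean([snapshot("scene")["frame"].astype(float) for _ in range(4)],0).astype(np.uint8)
i=np.hstack([cv2.resize(f[140:235,170:275,::-1],(400,400)),cv2.resize(b[190:285,250:355,::-1],(400,400))])
cv2.imwrite("pics/turn.png",i);print(state()["ee_rot"],state()["position"],state()["ft_torque"])
E
```

```text
[3.13932913e+00 1.13568305e-03 2.36434750e+00] [0.54882032 0.13468884 0.08148753] [ 0.19589823 -1.38143123  0.04077634]
```

View pics/turn.png

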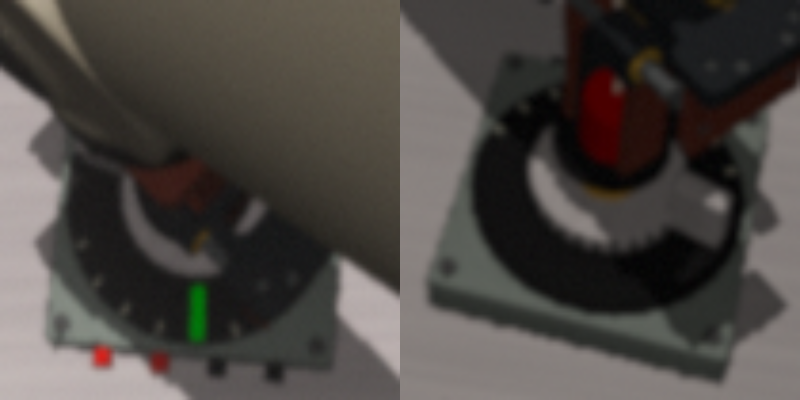

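Emit:
apply_moves(rows=[[[0,0,0,0,0,0,-0.2],[0,0,0,0,0,0,0.2],[0,0,0,0,0,0,0.2],[0,0,0,0,0,0,0.2],[0,0,0,0,0,0,0.2]]])

```text
time_s: 6.68
position: [0.5471, 0.1346, 0.0813]
ee_rot: [-3.141, -0.0, 2.367]
contact_force: [0.2, -1.0, -1.0]
gripper_width: 0.0521
grasp_force: 0.0
```

Emit:
apply_moves(rows=[[[0,0,-3,0,0,0,0.2],[0,0,-6,0,0,0,0.2],[0,0,-10,0,0,0,0.2],[-4,-4,-10,0,0,0,0.2],[-7,-7,-10,0,0,0,0.2]]])

```text
time_s: 7.1
position: [0.5496, 0.0538, 0.1844]
ee_rot: [3.136, 0.003, 2.372]
contact_force: [0.5, -0.6, -0.4]
gripper_width: 0.0527
grasp_force: 0.0
```

Emit:
apply_moves(rows=[[[-14,-14,0,0,0,0,0.2],[-14,-14,0,0,0,0,0.2],[-14,-14,0,0,0,0,0.2],[-14,-14,0,0,0,0,0.2],[-14,-14,0,0,0,0,0.2]]])

```text
time_s: 7.52
position: [0.5496, -0.151, 0.1812]
ee_rot: [-3.14, 0.0, 2.363]
contact_force: [1.1, -0.8, -1.2]
gripper_width: 0.0525
grasp_force: 0.0
```

```bash
python3 - <<'E'
from h import *
f=np.mean([snapshot("top")["frame"].astype(float) for _ in range(6)],0).astype(np.uint8)
cv2.imwrite("pics/chk.png",cv2.resize(f[140:235,170:275,::-1],None,fx=6,fy=6,interpolation=cv2.INTER_CUBIC))
E
```

```text
(no output)
```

View pics/chk.png

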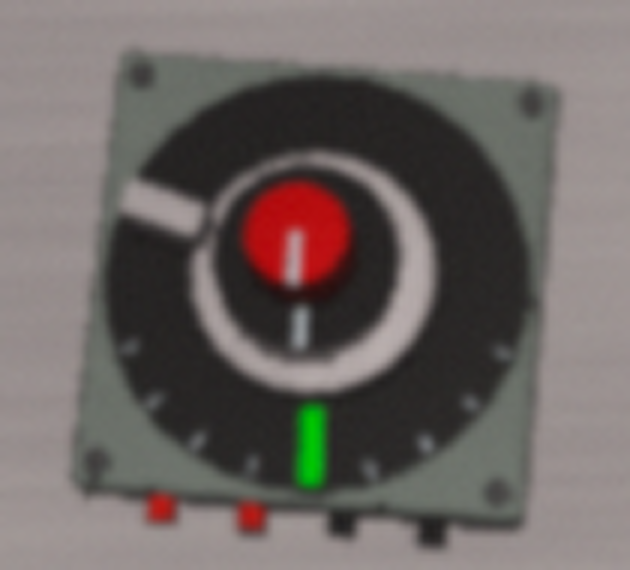

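The lug hasn't moved and the line points close to the marker. I'll measure the residual angle.

```bash
python3 - <<'E'
from h import *
a=snapshot("top")
f=np.mean([snapshot("top")["frame"].astype(float) for _ in range(8)],0)
def run(x0,x1,y0,y1,z,w):
  P=[]
  for v in range(140+y0//6,140+y1//6+1):
    us=np.arange(170+x0//6,170+x1//6+1);I=w(f[v,us]);I=np.clip(I-np.median(I)-8,0,None)
    if I.sum()>15:P.append(world(a,(us*I).sum()/I.sum(),v,z)[:2])
  P=np.array(P);s=np.polyfit(P[:,0],P[:,1],1);xs=P[:,0].mean()
  c=P.mean(0);C=np.array([.5475,.134]);print(len(P),c,"dir",np.arctan2(-s[0],-1)%(2*np.pi),"fromC",[float(np.arctan2(*(c-C-[0,d])[::-1])%(2*np.pi)) for d in(-.001,0,.001)])
run(265,330,240,282,.089,lambda p:p[:,1])
run(275,330,310,347,.059,lambda p:p.mean(1))
run(280,345,408,484,.022,lambda p:p[:,1]-p[:,0])
E
```

```text
8 [0.53783365 0.13536462] dir 3.096267646982956 fromC [2.901680269700539, 3.001347220265515, 3.1038899479874233]
7 [0.52444561 0.13640972] dir 3.0908095202062706 fromC [2.9947580270534053, 3.0374474339469137, 3.0805209973429832]
13 [0.49183047 0.1366499 ] dir 3.1034699978929288 fromC [3.0761227259258357, 3.094028073405025, 3.1119639912911565]
```

Emit:
apply_moves(rows=[[[12.4,12,0,0,0,0,-1],[12.4,12,0,0,0,0,-1],[12.4,12,0,0,0,0,-1],[12.4,12,0,0,0,0,-1],[12.4,12,0,0,0,0,-1]]])

```text
time_s: 8.68
position: [0.5449, 0.0348, 0.1825]
ee_rot: [3.137, -0.002, 2.377]
contact_force: [-0.2, 0.3, 0.0]
gripper_width: 0.0228
grasp_force: 0.0
```

Emit:
apply_moves(rows=[[[12.4,12,0,0,0,0,-1],[12.4,12,0,0,0,0,-1],[12.4,12,0,0,0,0,-1],[12.4,12,0,0,0,0,-1],[12.4,12,0,0,0,0,-1]]])

```text
time_s: 9.1
position: [0.5392, 0.2075, 0.1826]
ee_rot: [3.137, -0.003, 2.377]
contact_force: [-0.1, 1.4, -0.3]
gripper_width: 0.0005
grasp_force: 0.0
```

Emit:
apply_moves(rows=[[[0,0,0,0,0,-0.41,-1],[0,0,0,0,0,-0.41,-1],[0,0,0,0,0,-0.41,-1],[0,0,0,0,0,-0.41,-1],[0,0,0,0,0,-0.41,-1]]])

```text
time_s: 9.52
position: [0.5412, 0.198, 0.1811]
ee_rot: [-3.142, -0.001, 2.778]
contact_force: [-0.0, -0.0, 0.2]
gripper_width: 0.0005
grasp_force: 0.0
```

Emit:
apply_moves(rows=[[[0,0,0,0,0,0,-1],[0,0,0,0,0,0,-1],[0,0,0,0,0,0,-1]]])

```text
time_s: 9.77
position: [0.5412, 0.1981, 0.1814]
ee_rot: [-3.141, 0.0, 2.776]
contact_force: [-0.0, 0.1, -0.2]
gripper_width: 0.0003
grasp_force: 0.0
```

```bash
cat > p.py <<'E'
import sys
from h import *
C=np.array([.5478,.1345])
def go(pos,yaw):  # shift in tool axes from measured pose
    s=state();y0=s["ee_rot"][2];d=np.array(pos)-s["position"];c,q=np.cos(y0),np.sin(y0)
    return np.round([100*(d[0]*c+d[1]*q),100*(d[0]*q-d[1]*c),-100*d[2],-(yaw-y0)],3)
def fp(th,back=.016):
    r=np.array([np.cos(th),np.sin(th)]);t=np.array([r[1],-r[0]])
    return [*(C+.053*r-back*t),.059]
def torque():
    s=state();d=s["position"][:2]-C;F=s["contact_force"];return (d[0]*F[1]-d[1]*F[0]),s["ft_torque"][2],F
E
python3 -c "
from p import *
print(go(fp(1.2,.028),1.2+np.pi/2),state()['position'],state()['ee_rot'],torque())"
```

```text
[-1.2200e-01 -3.9300e-01  1.2241e+01  5.0000e-03] [0.54117882 0.198149   0.1814077 ] [-3.14148002e+00  2.00325309e-04  2.77570188e+00] (np.float64(0.00039734562117919663), np.float64(-0.02284788541189019), array([-0.01514228,  0.0855505 , -0.20240621]))
```

Emit:
apply_moves(rows=[[[-0.1,-0.4,4,0,0,0,-1],[-0.1,-0.4,8,0,0,0,-1],[-0.1,-0.4,11,0,0,0,-1],[-0.1,-0.4,12.2,0,0,0,-1],[-0.1,-0.4,12.2,0,0,0,-1]]])

```text
time_s: 10.18
position: [0.539, 0.1934, 0.0569]
ee_rot: [-3.138, -0.004, 2.777]
contact_force: [-0.6, 0.4, 0.4]
gripper_width: 0.0003
grasp_force: 0.0
```

Emit:
apply_moves(rows=[[[0,0,0,0,0,0,-1],[-0.2,0,0,0,0,0,-1],[-0.4,0,0,0,0,0,-1],[-0.6,0,0,0,0,0,-1],[-0.8,0,0,0,0,0,-1]]])

```text
time_s: 10.6
position: [0.5492, 0.1914, 0.0606]
ee_rot: [3.14, 0.002, 2.776]
contact_force: [-0.9, 0.6, -0.3]
gripper_width: 0.0006
grasp_force: 0.0
```

```bash
python3 -c "
from p import *
print(go(fp(1.2),1.2+np.pi/2),state()['position'],state()['ee_rot'],torque())"
```

```text
[-0.334 -0.051  0.156  0.005] [0.54915154 0.19136958 0.06055963] [3.14048971e+00 1.75514676e-03 2.77626861e+00] (np.float64(0.0502609892354592), np.float64(0.03704965526985248), array([-0.87000985,  0.58000372, -0.30197963]))
```

Emit:
apply_moves(rows=[[[-0.2,-0.05,0,0,0,0,-1],[-0.35,-0.05,0,0,0,0,-1],[-0.35,-0.05,0,0,0,0,-1]]])

```text
time_s: 10.85
position: [0.5514, 0.1896, 0.0595]
ee_rot: [3.141, 0.0, 2.776]
contact_force: [-0.5, 0.3, 0.4]
gripper_width: 0.0005
grasp_force: 0.0
```

Emit:
apply_moves(rows=[[[-0.106,0.031,0,0,0,0.02,-1],[-0.213,0.06,0,0,0,0.04,-1],[-0.321,0.086,0,0,0,0.06,-1],[-0.429,0.111,0,0,0,0.08,-1],[-0.537,0.133,0,0,0,0.1,-1]]])

```text
time_s: 11.27
position: [0.5566, 0.1891, 0.0593]
ee_rot: [-3.142, -0.0, 2.675]
contact_force: [-0.9, 0.6, 0.9]
gripper_width: 0.0007
grasp_force: 0.9
```

```bash
python3 -c "
from p import *
print(go(fp(1.1),1.1+np.pi/2),state()['position'],state()['ee_rot'],torque())"
```

```text
[-0.09   0.034  0.034  0.004] [0.5566249  0.18909443 0.0593396 ] [-3.14152649e+00 -1.93960258e-04  2.67492907e+00] (np.float64(0.05582957044871628), np.float64(-0.012444844115512502), array([-0.9277571 ,  0.58688516,  0.88268206]))
```

Emit:
apply_moves(rows=[[[-0.213,0.06,0,0,0,0.04,-1],[-0.429,0.111,0,0,0,0.08,-1],[-0.646,0.153,0,0,0,0.12,-1],[-0.865,0.187,0,0,0,0.16,-1],[-1.085,0.212,0,0,0,0.2,-1]]])

```text
time_s: 11.68
position: [0.5674, 0.1862, 0.0594]
ee_rot: [3.141, -0.0, 2.474]
contact_force: [-1.3, 1.1, 1.1]
gripper_width: 0.0004
grasp_force: 1.0
```

Emit:
apply_moves(rows=[[[-0.213,0.06,0,0,0,0.04,-1],[-0.429,0.111,0,0,0,0.08,-1],[-0.646,0.153,0,0,0,0.12,-1],[-0.646,0.153,0,0,0,0.12,-1],[-0.646,0.153,0,0,0,0.12,-1]]])

```text
time_s: 12.1
position: [0.5736, 0.1832, 0.0594]
ee_rot: [3.141, 0.0, 2.357]
contact_force: [-0.3, 0.4, 0.7]
gripper_width: 0.0005
grasp_force: 0.3
```

```bash
python3 -c "
from p import *
print(go(fp(.8),.8+np.pi/2),state()['position'],state()['ee_rot'],torque())"
```

```text
[ 0.063  0.007  0.039 -0.014] [0.57364547 0.18317124 0.0593923 ] [3.14133866e+00 4.85982384e-04 2.35729251e+00] (np.float64(0.02254837983438552), np.float64(-0.03771955129150899), array([-0.25539445,  0.39148119,  0.68747055]))
```

Emit:
apply_moves(rows=[[[-0.106,0.031,0,0,0,0.02,-1],[-0.213,0.06,0,0,0,0.04,-1],[-0.321,0.086,0,0,0,0.06,-1],[-0.429,0.111,0,0,0,0.08,-1]]])

```text
time_s: 12.43
position: [0.5772, 0.1811, 0.0594]
ee_rot: [3.141, -0.0, 2.275]
contact_force: [-0.5, 2.0, 1.0]
gripper_width: 0.0005
grasp_force: 1.0
```

Emit:
apply_moves(rows=[[[-0.106,0.031,0,0,0,0.02,-1],[-0.213,0.06,0,0,0,0.04,-1],[-0.321,0.086,0,0,0,0.06,-1],[-0.429,0.111,0,0,0,0.08,-1]]])

```text
time_s: 12.77
position: [0.581, 0.1784, 0.0594]
ee_rot: [3.141, 0.0, 2.195]
contact_force: [0.0, 2.1, 0.7]
gripper_width: 0.0003
grasp_force: 1.0
```

Emit:
apply_moves(rows=[[[-0.106,0.031,0,0,0,0.02,-1],[-0.213,0.06,0,0,0,0.04,-1],[-0.321,0.086,0,0,0,0.06,-1],[-0.429,0.111,0,0,0,0.08,-1]]])

```text
time_s: 13.1
position: [0.5844, 0.1756, 0.0594]
ee_rot: [3.141, -0.0, 2.115]
contact_force: [-0.4, 1.2, 0.2]
gripper_width: 0.0005
grasp_force: 1.0
```

Emit:
apply_moves(rows=[[[-0.106,0.031,0,0,0,0.02,-1],[-0.213,0.06,0,0,0,0.04,-1],[-0.321,0.086,0,0,0,0.06,-1],[-0.429,0.111,0,0,0,0.08,-1]]])

```text
time_s: 13.43
position: [0.5875, 0.1725, 0.0594]
ee_rot: [3.142, 0.0, 2.035]
contact_force: [-0.2, 1.7, 0.5]
gripper_width: 0.0006
grasp_force: 1.0
```

Emit:
apply_moves(rows=[[[-0.106,0.031,0,0,0,0.02,-1],[-0.213,0.06,0,0,0,0.04,-1],[-0.321,0.086,0,0,0,0.06,-1],[-0.429,0.111,0,0,0,0.08,-1]]])

```text
time_s: 13.77
position: [0.5904, 0.1691, 0.0594]
ee_rot: [3.142, 0.0, 1.955]
contact_force: [-0.5, 1.5, 0.5]
gripper_width: 0.0003
grasp_force: 1.0
```

Emit:
apply_moves(rows=[[[-0.106,0.031,0,0,0,0.02,-1],[-0.213,0.06,0,0,0,0.04,-1],[-0.321,0.086,0,0,0,0.06,-1],[-0.429,0.111,0,0,0,0.08,-1]]])

```text
time_s: 14.1
position: [0.5931, 0.1655, 0.0594]
ee_rot: [3.142, -0.0, 1.875]
contact_force: [-1.0, 2.1, 1.1]
gripper_width: 0.0007
grasp_force: 1.0
```

Emit:
apply_moves(rows=[[[-0.106,0.031,0,0,0,0.02,-1],[-0.213,0.06,0,0,0,0.04,-1],[-0.321,0.086,0,0,0,0.06,-1],[-0.429,0.111,0,0,0,0.08,-1]]])

```text
time_s: 14.43
position: [0.5946, 0.1638, 0.0594]
ee_rot: [-3.142, -0.003, 1.796]
contact_force: [-1.9, 6.2, 0.5]
gripper_width: 0.0007
grasp_force: 3.4
```

Emit:
apply_moves(rows=[[[0,0,0,0,0,0,-1],[0,0,0,0,0,0,-1]]])

```text
time_s: 14.6
position: [0.5947, 0.1637, 0.0594]
ee_rot: [-3.142, -0.002, 1.797]
contact_force: [-2.0, 6.0, 0.2]
gripper_width: 0.0005
grasp_force: 3.0
```

```bash
python3 -c "
from p import *
s=state();print(s['position'],s['ee_rot'],torque(),np.hypot(*(s['position'][:2]-C)))"
```

```text
[0.59465179 0.16369366 0.0594438 ] [-3.14157965e+00 -2.21868861e-03  1.79715969e+00] (np.float64(0.3390479524879232), np.float64(-0.039074477575343915), array([-2.04789811,  5.96054743,  0.24903971])) 0.05520289755796172
```

Emit:
apply_moves(rows=[[[-0.106,0.031,0,0,0,0.02,-1],[-0.213,0.06,0,0,0,0.04,-1],[-0.213,0.06,0,0,0,0.04,-1],[-0.213,0.06,0,0,0,0.04,-1]]])

```text
time_s: 14.93
position: [0.5956, 0.1623, 0.0594]
ee_rot: [-3.142, -0.003, 1.758]
contact_force: [-1.8, 6.6, -0.3]
gripper_width: 0.0003
grasp_force: 3.5
```

```bash
python3 -c "
from p import *
s=state();print(s['position'],s['ee_rot'],torque(),np.hypot(*(s['position'][:2]-C)))"
```

```text
[0.59555161 0.16229343 0.05943572] [-3.14153293e+00 -2.84214099e-03  1.75770713e+00] (np.float64(0.36852662929310537), np.float64(0.0135526629835486), array([-1.83567008,  6.64913776, -0.26702721])) 0.05525116781094749
```

Emit:
apply_moves(rows=[[[-0.106,0.031,0,0,0,0.02,-1],[-0.213,0.06,0,0,0,0.04,-1],[-0.213,0.06,0,0,0,0.04,-1],[-0.213,0.06,0,0,0,0.04,-1]]])

```text
time_s: 15.27
position: [0.5965, 0.161, 0.0595]
ee_rot: [3.142, -0.004, 1.718]
contact_force: [-2.2, 7.9, -0.1]
gripper_width: 0.0004
grasp_force: 4.1
```

```bash
python3 -c "
from p import *
for i in range(1):
  s=state();print(s['position'],s['ee_rot'],torque(),np.hypot(*(s['position'][:2]-C)))"
```

```text
[0.59646018 0.16096355 0.05951968] [ 3.1415627  -0.00369603  1.71812407] (np.float64(0.44320297650286766), np.float64(-0.018838198441297332), array([-2.24073909,  7.88951187, -0.12467538])) 0.05539072595496761
```

Emit:
apply_moves(rows=[[[-0.106,0.031,0,0,0,0.02,-1],[-0.213,0.06,0,0,0,0.04,-1],[-0.321,0.086,0,0,0,0.06,-1],[-0.321,0.086,0,0,0,0.06,-1],[-0.321,0.086,0,0,0,0.06,-1]]])

```text
time_s: 15.68
position: [0.5977, 0.159, 0.0596]
ee_rot: [3.142, -0.005, 1.659]
contact_force: [-2.4, 9.9, -0.6]
gripper_width: 0.0006
grasp_force: 5.0
```

```bash
python3 -c "
from p import *
for i in range(5):
  s=state();print(s['position'],s['ee_rot'],torque(),np.hypot(*(s['position'][:2]-C)));snapshot('top')"
```

```text
[0.59765249 0.15898716 0.05959692] [ 3.14153262 -0.00499884  1.65881344] (np.float64(0.5512124948437499), np.float64(0.08193017914029167), array([-2.35138771,  9.90188544, -0.59746373])) 0.055541805428736525
[0.59765151 0.15897633 0.05958245] [ 3.14152733 -0.00495649  1.65898161] (np.float64(0.5540010006730921), np.float64(0.05475938047859481), array([-3.2120767 ,  9.53594215,  0.08870612])) 0.05553615182214535
[0.59764437 0.15899331 0.05961921] [ 3.14152238 -0.00499388  1.65898356] (np.float64(0.5237924758869257), np.float64(0.007013112471419343), array([-2.40839446,  9.32508327, -0.18591028])) 0.05553722884422708
[0.59764592 0.15894849 0.05957048] [ 3.14157051 -0.00494193  1.65892931] (np.float64(0.5232227696664943), np.float64(0.03231501248053047), array([-3.0045389 ,  9.02313195, -0.6390442 ])) 0.055518866574399334
[0.59763432 0.15894667 0.0595995 ] [ 3.14157551 -0.00492361  1.65893149] (np.float64(0.575269938663278), np.float64(0.07248598718358758), array([-2.7784263 , 10.1806689 , -0.66777391])) 0.0555076452272969
```

Torque about the axis comes to about 0.60 N m (0.55 from the force plus 0.05 from the wrist moment). That is inside the 0.45–0.75 window, so I back off now.

Emit:
apply_moves(rows=[[[0.5,0,0,0,0,0,-1],[1.5,0,0,0,0,0,-1],[2.5,0,0,0,0,0,-1],[2.5,0,-2,0,0,0,-1],[2.5,0,-5,0,0,0,-1]]])

```text
time_s: 16.35
position: [0.5945, 0.1797, 0.1071]
ee_rot: [-3.136, 0.002, 1.658]
contact_force: [0.3, -0.3, 0.6]
gripper_width: 0.0002
grasp_force: 0.0
```

Emit:
apply_moves(rows=[[[0,0,-4,0,0,0,-1],[0,0,-8,0,0,0,-1],[0,0,-11,0,0,0,-1],[0,0,-11,0,0,0,-1],[0,0,-11,0,0,0,-1]]])

```text
time_s: 16.77
position: [0.5976, 0.1803, 0.2214]
ee_rot: [3.137, 0.0, 1.656]
contact_force: [0.1, 0.0, -0.6]
gripper_width: 0.0005
grasp_force: 0.0
```

Emit:
apply_moves(rows=[[[-20,0,0,0,0,0,-1],[-20,0,0,0,0,0,-1],[-20,0,0,0,0,0,-1],[-20,0,0,0,0,0,-1],[-20,0,0,0,0,0,-1]]])

```text
time_s: 17.18
position: [0.6126, -0.0238, 0.2172]
ee_rot: [-3.138, 0.002, 1.654]
contact_force: [0.3, -0.3, -0.4]
gripper_width: 0.0006
grasp_force: 0.0
```

Emit:
apply_moves(rows=[[[-16,0,0,0,0,0,-1],[-16,0,0,0,0,0,-1],[-16,0,0,0,0,0,-1],[-16,0,0,0,0,0,-1],[-16,0,0,0,0,0,-1]]])

```text
time_s: 17.6
position: [0.6255, -0.19, 0.2163]
ee_rot: [-3.137, 0.004, 1.644]
contact_force: [-0.1, -1.3, -0.7]
gripper_width: 0.0002
grasp_force: 0.0
```

```bash
python3 - <<'E'
from h import *
f=np.mean([snapshot("top")["frame"].astype(float) for _ in range(6)],0).astype(np.uint8)
cv2.imwrite("pics/end.png",cv2.resize(f[100:260,100:330,::-1],(796,554),interpolation=cv2.INTER_CUBIC))
E
```

```text
(no output)
```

View pics/end.png

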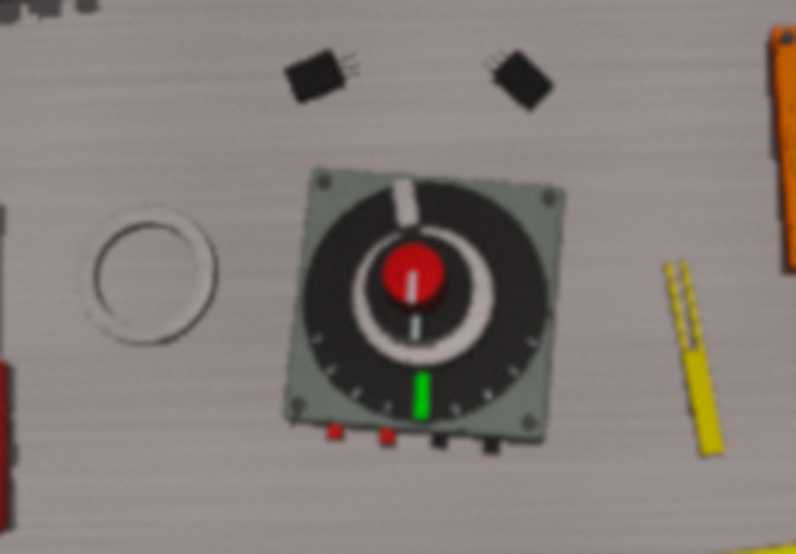

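The line at (413,290)–(416,330) still points at the marker at (422,395). The lug now sits at (405,203), and the loose parts are where they were.

```bash
python3 -c "
from rig import *
print(close_job())"
```

```text
the job is handed in; nothing more can be done
None
```

The job is handed in: the knob's white line is on the green marker to within about 0.01 rad, the lock ring is tightened to about 0.6 N m (roughly 11 N at the lug, estimated from the wrist force), the gripper is clear of everything, and the loose parts are undisturbed.

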